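# Draw the rolling pin out of the half-closed order tote

## Task

The rolling pin for this order lies in the blue tote, half of it hidden under the closed half of the lid. Take it by the part you can reach, tilt it and draw it out slantwise through the open half, without lifting the closed half of the lid or disturbing the parcels on it or the other things on the bench. Finish still holding it in the gripper, still, with all of the pin, its lower end too, a hand's width or more above the tote.

Things in the scene. Friction and masses are not known exactly. Their poses are not given: they have to be found in the camera images.
- pin_center (a point): centre of a beech rolling pin, on its axis: 330 mm long, 0.14 to 0.28 kg, a round barrel 40 mm in diameter and 200 mm long with a handle 65 mm long and up to 24 mm thick at each end. x runs along the pin towards the end in the open half of the tote; z is up at the start. The barrel rests on the tote's inner floor (axis 20 mm above it) and can roll.
- pin_open_end (a point): tip of the pin's handle that lies in the open half of the tote, on the pin's axis, 165 mm from its centre
- pin_covered_end (a point): tip of the pin's other handle, hidden at the start under the closed half of the lid, on the pin's axis, 165 mm from its centre
- tote: blue plastic tote, fixed to the bench; origin on the bench under its centre. x runs along its length, from the closed half of the lid (nearer the robot) to the open half (farther). Inside: x from -186 to 186 mm, y from -136 to 136 mm; 4 mm walls with an outward lip (400 x 300 mm outside); inner floor 10 mm, rim 110 mm above the bench.
- far_rim (a point): middle of the far wall's inner edge, at the rim: far edge of the opening, which spans the full inside width and x = 4 to 186 mm of the tote. Beyond it the other lid half is folded back and slopes down to the bench, ending at x = 365 mm of the tote.
- leaf_edge (a point): middle of the free edge of the closed grey half of the lid, at its underside (110 mm above the bench; the lid half is 6 mm thick): the near edge of the opening. It is 182 mm from the far rim.
- leaf (a joint): angle of the closed grey half of the lid, hinged at the tote's near end; 0 closed, grows as its free edge is lifted. It weighs 0.3 kg and is held down only by its weight and the parcels.
- parcel_a: brown carton lying on the closed half of the lid, 110 x 125 x 38 mm, origin at the centre of its underside
- parcel_b: white carton with a red band lying on the closed half of the lid, 95 x 110 x 30 mm, origin at the centre of its underside
- goods_box: yellow box standing on the bench right of the tote, 75 x 120 x 85 mm, origin at the centre of its underside
- tape_dispenser: black bench tape dispenser left of the tote, 190 x 64 x 110 mm, origin at the centre of its underside
Not all that is in view belongs to the job. Leave any green or purple look-alike of the parcel_a alone.

How it is judged (in metres and radians):
On the way:
1. the pin slants up through the opening: its open end well above the rim, its other end still inside the tote (height (world z) of pin_open_end above 0.14 m and height (world z) of pin_covered_end below 0.105 m and value of joint leaf below 0.12 rad), for 0.1 s.
At the end, for the whole second after the job is handed in: The pin is held still (under 30 mm/s) in the fingers, touching neither tote nor parcels, both ends over 175 mm above the bench (65 mm above the rim); the closed lid half is down (within 0.05 rad); parcels, yellow box and tape dispenser within 25 mm of their starts (height (world z) of each of pin_open_end, pin_covered_end above 0.175 m and contact force between pin and the fingers above 1 N and contact force between pin and tote below 0.1 N and contact force between pin and parcel_a below 0.1 N and contact force between pin and parcel_b below 0.1 N and linear speed of pin below 0.03 m/s and value of joint leaf below 0.05 rad and distance of each of parcel_a, parcel_b, goods_box, tape_dispenser from where it was at the start of the episode below 0.025 m); the arm keeps its last pose, push and grip.
It fails at once if the closed half of the lid is lifted more than 0.12 rad (about 25 mm at its edge) (value of joint leaf above 0.12 rad).
It fails at once if a parcel, the yellow box or the tape dispenser is moved more than 25 mm (distance of any of parcel_a, parcel_b, goods_box, tape_dispenser from where it was at the start of the episode above 0.025 m).
It also fails if it takes over 35 s, if anything falls off the work surface, if the arm or the gripper's body presses on something with over 40 N, if the wrist force passes 120 N, or if a joint passes its speed limit or range.

## Robot

A 6-joint arm with a two-finger parallel gripper is mounted at the origin on the work surface. World frame = base frame: x ahead of the robot, y to its left, z up, the work surface at z = 0. Lengths are in mm, angles in rad, forces in N, time in s.
With the tool pointing down it reaches from about 375 to 825 mm from the base axis. Payload 5.5 kg.
Tool frame: the origin (TCP) lies between the finger pads; the fingertips stand 22 mm ahead of it and the grasp point (between the pads) lies 3 mm ahead of it; z points along the fingers, y is the direction in which the jaws open and shut (so a half turn about z gives the same grasp; the last joint's range is limited). The gripper opens to 85 mm and grips with 20 to 120 N. Pads are 22 mm wide; open, the fingers measure 114 mm over their backs; the gripper's body (76 mm by 85 mm) begins 54 mm behind the grasp point. The pads swing forward as they close: fully open they stand 13 mm farther back than shut.
Start: joints at [-1.293, 0.314, -0.047, 1.21, 0, 1.571], TCP at [164.541, -576.993, 253.299] pointing down, gripper open.
Joint ranges: [-2.67, 2.67], [-0.69, 1.73], [-1.03, 1.25], [-2.08, 2.16], [-1.42, 1.45], [-3.14, 3.14]. Speed limits (rad/s): [2.39, 2.39, 3.01, 3.14, 3.14, 3.14].

## Interface

Orientations are given as a unit quaternion [x, y, z, w].
In Python, from workcell import robot gives the robot as it stands. Calls block until the motion is done:
- robot.reach(position, orientation): joint-space move of the TCP to a pose.
- robot.move_linear(position, velocity=150, attitude=None): straight line of the TCP; attitude=None keeps the orientation; velocity is the mean speed in mm/s.
- robot.move_j(angles): joint-space move.
- robot.release() and robot.close(grasp_force=None): open the fingers fully, or close them until they stop; grasp_force is the grip in N (None keeps the last).
- robot.hold(seconds).
- robot.solve_ik(position, orientation): joint angles nearest the present ones, or None.
- robot.observe(): the state.
- robot.camera(name): name is "side" or "top" or "wrist"; returns a dict with "frame" (400x640x3 uint8, red, green, blue), "camera_matrix" (3x3 intrinsics, pixels), "origin" and "attitude" of the camera in the world. Camera axes: x right, y up, looking along -z (the intrinsics and any distortion apply to the point x, -y, -z); pixel columns grow to the right and rows downward; lengths in mm; the calibration is good to about 2 mm. A picture is of the moment at which its call begins. There is no depth.
A pose or a line that the arm cannot do raises robot.MotionError and nothing moves.
- robot.hand_in(): hands the job in, once; it reports no verdict.
Trained networks look in a picture, given as the dict that the camera call returned (one of the last four; its "shot" number tells which), for a name from the list of things; names that differ only in an ending like _2 or _b are one class to them, and where a whole thing is asked for, a point or a joint stands for the part that bears it (a point fixed in the world has none). Each returns a list of dicts, best first, with "confidence" (0 to 1); they miss things now and then, are a little off and sometimes report something else, mostly with a low value. They report only what shows in the picture. A call takes as long as a camera call. They do not tell look-alikes from the thing itself.
- robot.spot_in(picture, query): "box" ([left, top, right, bottom] in pixels, round what is visible of it).
- robot.regions_of(picture, query): "region" (400x640 bool, what is visible of it) and "box" ([left, top, right, bottom] in pixels, round what is visible of it).
The state is a dict: "t": time; "joint_positions": joint angles; "qd": joint speeds; "effort": joint torques, N m; "tcp_pos": TCP position; "eef_rot": TCP orientation; "contact_force": force on the tool from outside, world axes, zero at the start; "moment": the same for the moment, N m; "finger_gap": finger opening in mm.
Only numpy, scipy, OpenCV 4.12 (cv2) and the standard library are available. Lean on these libraries where they do the work, as an engineer would, in place of code of your own. Each camera call takes 0.05 s, during which the arm holds its last target. There are 200 camera calls.

## Working session

There is one attempt and no reset: what is moved stays moved. The work goes in short steps, each a Python script; the robot and the scene stay as the last script left them, time stands still between calls to the robot, and variables do not carry over. Pictures are saved under pics/ and viewed, about 8 in all and at most 12, crops included, and the job is handed in when it is done.

```bash
ls; mkdir -p pics; cat > h.py <<'E'
import numpy as np, cv2
from scipy.spatial.transform import Rotation as R
from workcell import robot
def snap(cam,name,crop=None,scale=1):
    p=robot.camera(cam); im=p["frame"][:,:,::-1]
    if crop: im=im[crop[1]:crop[3],crop[0]:crop[2]]
    if scale!=1: im=cv2.resize(im,None,fx=scale,fy=scale,interpolation=cv2.INTER_CUBIC)
    cv2.imwrite(f"pics/{name}.png",im); return p
def ray(p,u,v):
    K=np.array(p["camera_matrix"]); d=np.linalg.inv(K)@[u,v,1]
    return np.array(p["origin"]),R.from_quat(p["attitude"]).apply([d[0],-d[1],-d[2]])
def at_z(p,u,v,z):
    o,d=ray(p,u,v); return o+d*(z-o[2])/d[2]
E
python3 - <<'E'
from h import *
p=snap("top","top1"); print({k:v for k,v in p.items() if k!="frame"})
for q in ["pin_center","tote","leaf","parcel_a","parcel_b"]:
    print(q,[(np.round(b["box"]),round(b["confidence"],2)) for b in robot.spot_in(p,q)])
p=snap("side","side1"); print({k:v for k,v in p.items() if k!="frame"})
s=robot.observe(); print(s)
E
```

```text
pics
{'camera_matrix': array([[465.71817665,   0.        , 315.4786173 ],
       [  0.        , 465.71817665, 200.09417245],
       [  0.        ,   0.        ,   1.        ]]), 'origin': array([ 345.68417227,    2.38906706, 1605.49988937]), 'attitude': array([-0.05280159,  0.04024422,  0.71248035, -0.69854431]), 'shot': 1}
pin_center [(array([321., 150., 340., 191.]), 0.6)]
tote [(array([278.,  86., 394., 262.]), 0.67), (array([346., 196., 387., 232.]), 0.65)]
leaf [(array([294., 184., 396., 261.]), 0.94)]
parcel_a [(array([230., 160., 273., 206.]), 0.83), (array([299., 205., 343., 246.]), 0.79), (array([347., 199., 386., 232.]), 0.77), (array([233., 220., 279., 266.]), 0.65)]
parcel_b [(array([230., 160., 273., 206.]), 0.83), (array([299., 205., 343., 246.]), 0.79), (array([347., 199., 386., 232.]), 0.77), (array([233., 220., 279., 266.]), 0.65)]
{'camera_matrix': array([[375.23801745,   0.        , 315.2041953 ],
       [  0.        , 375.23801745, 202.99737222],
       [  0.        ,   0.        ,   1.        ]]), 'origin': array([338.72761215, 949.38017387, 760.33412588]), 'attitude': array([-0.05027109,  0.46635102,  0.87761746, -0.0988794 ]), 'shot': 2}
{'t': 0.35, 'joint_positions': array([-1.29299151e+00,  3.13676861e-01, -4.73240082e-02,  1.21019500e+00,
        1.52718951e-05,  1.57078778e+00]), 'qd': array([-9.25878399e-04, -1.48305424e-03,  2.18390082e-03,  4.58096881e-04,
       -1.81396412e-03, -9.23920546e-05]), 'effort': array([-3.01301234e-04, -5.38833225e+01,  3.39530325e+01,  8.46845418e-03,
       -4.36460903e-05, -9.50327390e-07]), 'tcp_pos': array([ 164.51735386, -576.8740974 ,  253.09503323]), 'eef_rot': array([ 9.90367950e-01,  1.38460407e-01, -2.00965013e-05, -1.98905858e-04]), 'contact_force': array([ 0.59445639,  0.64887865, -0.22535103]), 'moment': array([-0.03336193, -0.02169004, -0.01487073]), 'finger_gap': 85.54667456572038}
```

```bash
python3 - <<'E'
import cv2
im=cv2.imread("pics/top1.png")[70:290,210:450]
cv2.imwrite("pics/top1c.png",cv2.resize(im,None,fx=2.7,fy=2.7,interpolation=cv2.INTER_CUBIC))
E
```

```text
(no output)
```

View pics/top1c.png

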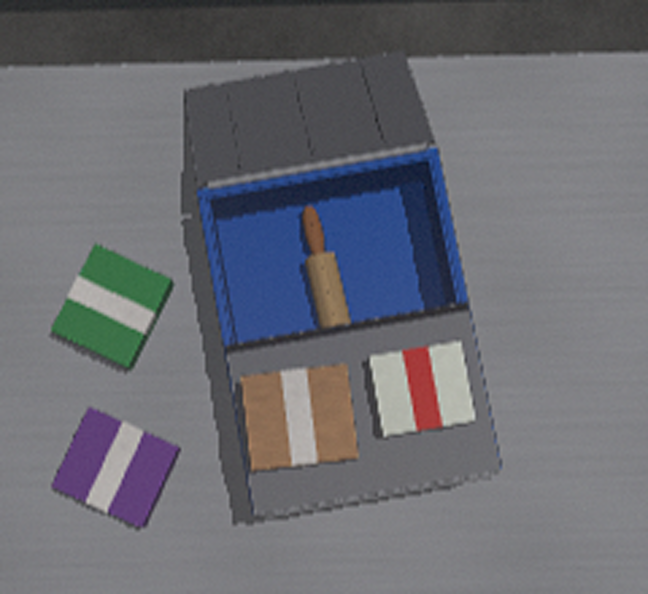

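View pics/side1.png

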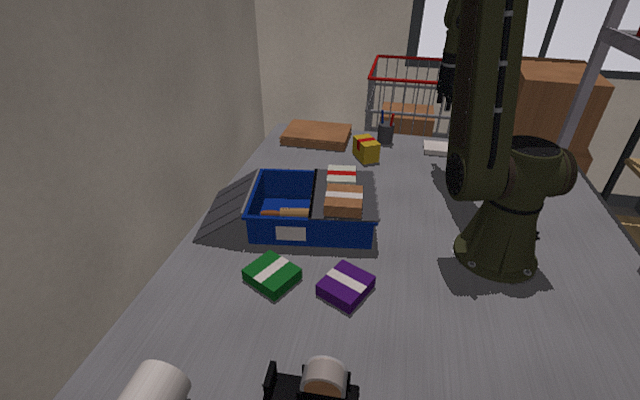

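The top crop shows the pin's open tip at full-image pixel (324,147), its barrel shoulder at (328,164) and the barrel going under the lid edge at (333,191). The brown (299–343, 205–246) and white/red (347–386, 199–232) cartons on the grey lid are the parcels. The green and purple cartons on the bench are look-alikes, and I'll leave them alone.

```bash
python3 - <<'E'
from h import *
p=robot.camera("top")
f=lambda u,v,z:np.round(at_z(p,210+u/2.7,70+v/2.7,z)[:2],1)
print("rimL",f(207,192,110),"rimR",f(437,153,110),"edgeL",f(230,348,116),"edgeR",f(467,310,116))
print("leafNearL",f(250,520,116),"leafNearR",f(500,470,116))
for z in (30,):
  print("tip",f(309,207,z),"sh",f(318,253,z),"barrel@edge",f(333,326,z))
m=robot.regions_of(p,"pin_center")
for r in m: 
  ys,xs=np.nonzero(r["region"]); print(r["confidence"],r["box"],len(xs))
  P=np.array([at_z(p,x,y,30)[:2] for x,y in zip(xs,ys)]); c=P.mean(0); d=np.linalg.svd(P-c)[2][0]; t=(P-c)@d; print(c,d,t.min(),t.max(), np.degrees(np.arctan2(d[1],d[0])))
E
```

```text
rimL [742.3 118.6] rimR [ 784.6 -163.4] edgeL [548.5  92.6] edgeR [ 588.5 -191.9]
leafNearL [344.2  71.6] leafNearR [ 397.  -223.5]
tip [740.7  -6. ] sh [680.3 -16.2] barrel@edge [585.6 -33.2]
0.72 [323.9, 147.9, 340.6, 188.4] 439
[652.43185865 -21.24014393] [-0.97770961 -0.20996172] -89.47694247863949 67.433362444173 -167.87989097153132
```

```bash
cat >> h.py <<'E'
def att(yaw,pitch,flip=False):
    """tool pointing down, tool-x along horizontal dir yaw (deg); pitch>0: tool back leans toward +dir"""
    c=np.array([np.cos(np.radians(yaw)),np.sin(np.radians(yaw)),0]); p=np.radians(pitch)
    z=-(np.cos(p)*np.array([0,0,1])+np.sin(p)*c); x=np.cos(p)*c-np.sin(p)*np.array([0,0,1])
    if flip: x=-x
    return R.from_matrix(np.c_[x,np.cross(z,x),z]).as_quat()
E
python3 - <<'E'
from h import *
for fl in (0,1):
  for pos,pi in (((650,-22,330),0),((650,-22,40),20),((700,-15,400),-40)):
    print(fl,pos,pi,robot.solve_ik(pos,att(10,pi,fl)))
fl=min((0,1),key=lambda f:abs(robot.solve_ik((650,-22,330),att(10,0,f))[5]))
print(fl)
robot.reach((650,-22,330),att(10,0,fl))
p=snap("wrist","w1"); print(p["camera_matrix"][0],p["origin"],p["attitude"])
np.savez("w1.npz",**{k:p[k] for k in p if k!="frame"})
print(robot.observe()["tcp_pos"],robot.observe()["t"])
E
```

```text
0 (650, -22, 330) 0 [-0.03383324  0.4003317   0.2477482   1.41821282  0.          2.93322649]
0 (650, -22, 40) 20 [-0.00484591  0.83894041  0.26244566  1.33820092 -0.06106063  2.97282108]
0 (700, -15, 400) -40 [-0.09777063 -0.03678334 -0.35240901  0.57546051  0.17375118  2.93085853]
1 (650, -22, 330) 0 [-0.03383324  0.4003317   0.2477482   1.41821282  0.         -0.20836616]
1 (650, -22, 40) 20 [-0.00484591  0.83894041  0.26244566  1.33820092 -0.06106063 -0.16877157]
1 (700, -15, 400) -40 [-0.09777063 -0.03678334 -0.35240901  0.57546051  0.17375118 -0.21073412]
1
[317.80546187   0.         318.63083309] [570.1418997  -37.2904322  450.15257923] [-0.10319304 -0.12271328  0.75540467  0.63533961]
[649.90635802 -22.87862512 329.93388094] 3.125
```

View pics/w1.png

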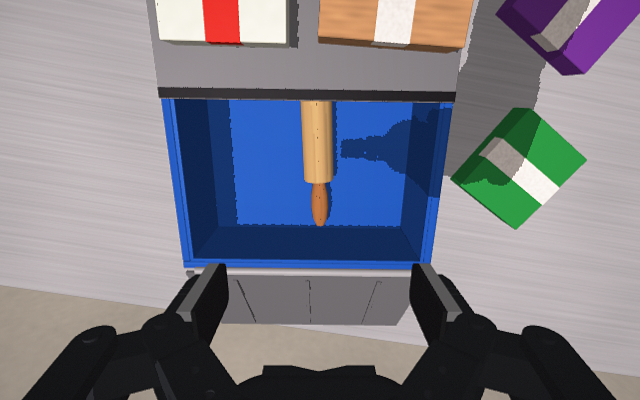

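The wrist view shows the pin tip at (320,226), the shoulder at (317,182) and the barrel at the lid edge at (317,101). The underside of the lid edge runs from (163,98) to (455,101), and the far inner rim from (192,262) to (423,259).

```bash
python3 - <<'E'
from h import *
p=dict(np.load("w1.npz"))
f=lambda u,v,z:at_z(p,u,v,z)[:2]
tip=f(320,226,30);sh=f(317.5,182.5,30);be=f(317,101,35)
eL,eR=f(163,98,110),f(455,101,110); rL,rR=f(192,262,110),f(423,259,110)
print(tip,sh,be,np.linalg.norm(tip-sh)); d=tip-be; print("pin yaw",np.degrees(np.arctan2(d[1],d[0])))
for a,b in((eL,eR),(rL,rR)): v=a-b if a[1]>b[1] else b-a; print(a,b,"yaw",np.degrees(np.arctan2(-v[0],v[1])),np.linalg.norm(v))
em=(eL+eR)/2; rm=(rL+rR)/2; print(em,rm,rm-em,np.linalg.norm(rm-em))
# barrel edges for width/centre
for v in (120,150,175):
  pass
E
```

```text
[743.20896258  -5.18630255] [680.54203535 -19.64174619] [576.08549141 -38.30682532] 64.31254636107833
pin yaw 11.209627630400725
[ 598.98961476 -192.91985587] [550.88857791 100.54493604] yaw 9.308429508963062 297.3807220325345
[ 782.81747005 -155.01989466] [731.24195532 117.85196316] yaw 10.703211681449083 277.7032309996555
[574.93909633 -46.18745991] [757.02971269 -18.58396575] [182.09061635  27.60349416] 184.1709679992823
```

```bash
cat >> h.py <<'E'
YAW,BETA,G,OFF=11.,15.,60.,6.
D=np.array([np.cos(np.radians(YAW)),np.sin(np.radians(YAW)),0])
C=np.array([581.,-37.,30.]); S0=15.
def tcp_pose(sc,zc,th):
    """TCP position/attitude for covered end at (s,z), pin tilt th (deg), pin held rigidly"""
    t=np.radians(th); b=np.radians(BETA)
    o=np.array([165+G,OFF])+3*np.array([np.sin(b),np.cos(b)])   # in pin frame (along, normal)
    s=sc+o[0]*np.cos(t)-o[1]*np.sin(t); z=zc+o[0]*np.sin(t)+o[1]*np.cos(t)
    return np.array([C[0],C[1],0])+D*(s-S0)+[0,0,z], att(YAW,BETA-th,1)
W=[(-150,30,0),(-150,42,0),(-148,32,8),(-144,28,16),(-120,28,20),(-95,28,24),(-58,30,30),(-25,45,36),(15,75,43),(45,115,50),(50,205,55)]
def pin_end(pos,th):
    t=np.radians(th);o=tcp_pose(0,0,th)[0]; d=pos-o; return (d@D),d[2]
E
cat > plan.py <<'E'
from h import *
a=np.linspace(-165,165,331); r=np.where(abs(a)<=100,20,12)
def clr(sc,zc,th):
    t=np.radians(th); s=sc+(a+165)*np.cos(t); z=zc+(a+165)*np.sin(t)
    fl=(z-r*np.cos(t)-10)[(s<186)].min()
    dl=np.hypot(np.maximum(s-4,0),np.maximum(np.maximum(110-z,z-116),0))-r
    dp=np.hypot(np.maximum(s+5,0),np.maximum(np.maximum(116-z,z-154),0))-r
    dw=np.hypot(np.maximum(186-s,0),np.maximum(z-112,0))-r
    return fl,dl.min(),dp.min(),dw.min()
for i in range(len(W)-1):
    p0,p1=tcp_pose(*W[i])[0],tcp_pose(*W[i+1])[0]; m=[]
    for k in np.linspace(0,1,11):
        th=W[i][2]+k*(W[i+1][2]-W[i][2]); sc,zc=pin_end(p0+k*(p1-p0),th); m.append(clr(sc,zc,th))
    q=robot.solve_ik(*tcp_pose(*W[i+1]))
    print(W[i+1],np.round(np.min(m,0)),np.round(p1),None if q is None else np.round(q,2),round(np.linalg.norm(p1-p0)))
E
python3 plan.py
```

```text
(-150, 42, 0) [ 0. 48. 54. -6.] [641. -25.  51.] [-0.01  0.73  0.12  1.21 -0.05 -0.2 ] 12
(-148, 32, 8) [10. 36. 43. -6.] [639. -26.  72.] [-0.03  0.6  -0.04  1.05 -0.03 -0.22] 21
(-144, 28, 16) [ 6. 18. 26. -5.] [636. -26.  99.] [-0.04  0.46 -0.19  0.9   0.   -0.24] 27
(-120, 28, 20) [ 6. 15. 23.  2.] [654. -23. 114.] [-0.04  0.43 -0.21  0.84  0.02 -0.24] 24
(-95, 28, 24) [ 7. 14. 23. 14.] [672. -19. 128.] [-0.05  0.4  -0.23  0.79  0.04 -0.23] 23
(-58, 30, 30) [ 7. 15. 24. 25.] [697. -14. 151.] [-0.05  0.36 -0.26  0.7   0.06 -0.23] 34
(-25, 45, 36) [10. 15. 26. 31.] [716. -11. 185.] [-0.05  0.3  -0.29  0.62  0.09 -0.23] 39
(15, 75, 43) [25. 16. 26. 50.] [737.  -7. 235.] [-0.06  0.23 -0.32  0.55  0.12 -0.22] 55
(45, 115, 50) [56. 18. 29. 70.] [746.  -5. 294.] [-0.07  0.14 -0.35  0.48  0.15 -0.21] 59
(50, 205, 55) [97. 29. 38. 90.] [735.  -7. 395.] [-0.08  0.03 -0.29  0.56  0.18 -0.21] 102
```

```bash
sed -i 's/^W=.*/W=[(-150,30,0),(-156,42,0),(-158,32,8),(-152,29,16),(-125,28,20),(-95,28,24),(-58,30,30),(-25,45,36),(15,75,43),(45,115,50),(50,205,55)]/' h.py; python3 plan.py
python3 - <<'E'
from h import *
p,q=tcp_pose(*W[0]); print(p)
robot.move_linear(p+[0,0,120],200,q)
robot.move_linear(p,100)
print(robot.observe()["tcp_pos"],robot.observe()["contact_force"])
robot.close(90)
s=robot.observe(); print(s["finger_gap"],s["contact_force"],s["t"])
snap("wrist","w2")
E
```

```text
(-156, 42, 0) [ 0. 48. 54. -6.] [635. -27.  51.] [-0.02  0.72  0.1   1.2  -0.05 -0.2 ] 13
(-158, 32, 8) [10. 35. 42.  0.] [629. -28.  72.] [-0.03  0.58 -0.07  1.03 -0.03 -0.22] 22
(-152, 29, 16) [ 7. 15. 23.  5.] [628. -28. 100.] [-0.05  0.45 -0.21  0.89  0.   -0.24] 28
(-125, 28, 20) [ 7. 13. 22.  9.] [649. -24. 114.] [-0.05  0.42 -0.22  0.84  0.02 -0.24] 26
(-95, 28, 24) [ 7. 13. 22. 15.] [672. -19. 128.] [-0.05  0.4  -0.23  0.79  0.04 -0.23] 28
(-58, 30, 30) [ 7. 15. 24. 25.] [697. -14. 151.] [-0.05  0.36 -0.26  0.7   0.06 -0.23] 34
(-25, 45, 36) [10. 15. 26. 31.] [716. -11. 185.] [-0.05  0.3  -0.29  0.62  0.09 -0.23] 39
(15, 75, 43) [25. 16. 26. 50.] [737.  -7. 235.] [-0.06  0.23 -0.32  0.55  0.12 -0.22] 55
(45, 115, 50) [56. 18. 29. 70.] [746.  -5. 294.] [-0.07  0.14 -0.35  0.48  0.15 -0.21] 59
(50, 205, 55) [97. 29. 38. 90.] [735.  -7. 395.] [-0.08  0.03 -0.29  0.56  0.18 -0.21] 102
[640.65982244 -25.40330527  38.89777748]
[641.29797525 -25.42693812  39.7012276 ] [ 0.5286173  -0.49113413 -0.40599994]
36.8419480947899 [1.30614355 0.57011262 6.12881972] 5.9833
```

View pics/w2.png

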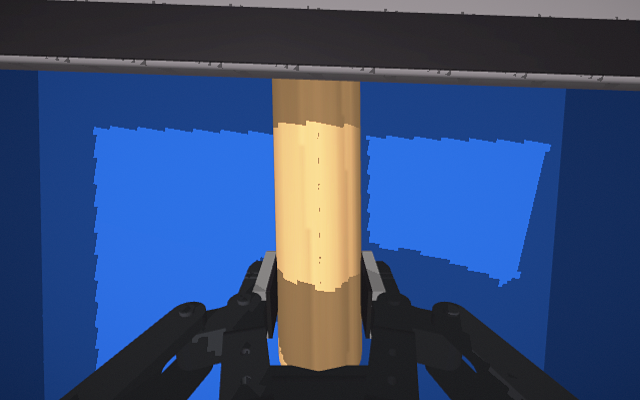

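The pads straddle the barrel and are centred, but the gap reads 36.8 mm, which suggests they hold it a little above the axis. I'll regrip 6 mm lower.

```bash
sed -i 's/OFF=11.,15.,60.,6./OFF=11.,15.,60.,0./' h.py
python3 - <<'E'
from h import *
robot.release()
robot.move_linear(tcp_pose(*W[0])[0],80); print(robot.observe()["tcp_pos"],robot.observe()["contact_force"])
robot.close(100)
s=robot.observe(); print(s["finger_gap"],s["contact_force"])
for w in W[1:3]:
    p,q=tcp_pose(*w); robot.move_linear(p,40,q)
    s=robot.observe(); print(w,s["finger_gap"],s["contact_force"],s["moment"],s["t"])
snap("wrist","w3")
E
```

```text
[640.12945767 -25.40498238  32.19718439] [-0.26579669  0.26450897 -0.72420934]
37.58709470865837 [1.13443439 0.43011527 3.65292869]
(-156, 42, 0) 37.29585409483918 [ 0.79181131 -0.34848088 -3.1457709 ] [ 0.10383521 -0.57920584 -0.01393569] 7.8083
(-158, 32, 8) 37.769425133421635 [ 0.65051449  0.15788872 -1.74926523] [ 0.13821483 -0.44712451 -0.03932449] 8.5083
```

View pics/w3.png

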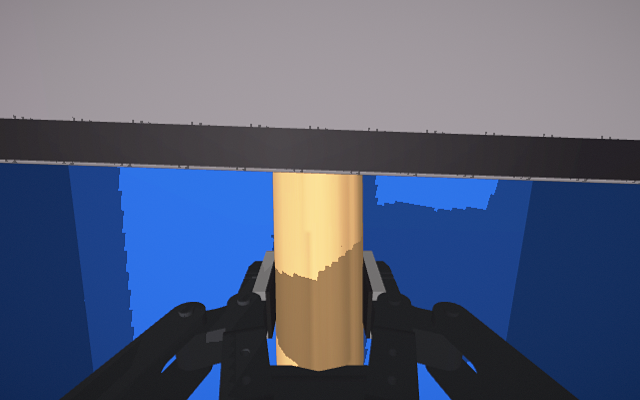

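The pin is held and rises with the gripper, about 10 mm clear of the lid edge line. Next I'll do the tilt and watch the forces.

```bash
python3 - <<'E'
from h import *
for w in W[3:6]:
    p,q=tcp_pose(*w); robot.move_linear(p,45,q)
    s=robot.observe(); print(w,s["finger_gap"],np.round(s["contact_force"],2),np.round(s["moment"],2),round(s["t"],2))
    if np.linalg.norm(s["contact_force"])>12: print("STOP"); break
snap("side","s3",(180,100,420,280),3)
E
```

```text
(-152, 29, 16) 37.948001023263494 [-0.18 -0.2  -2.17] [ 0.03 -0.17  0.  ] 9.32
(-125, 28, 20) 37.71836439830208 [ 0.27 -0.48 -2.8 ] [-0.02 -0.05 -0.01] 10.05
(-95, 28, 24) 37.84333380621329 [ 0.21  0.75 -2.92] [-0.    0.06  0.03] 10.82
```

View pics/s3.png

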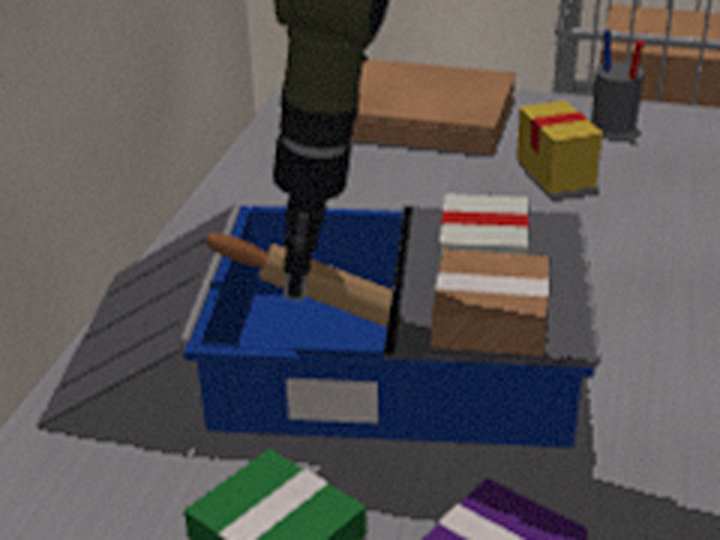

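The pin slants up out of the opening with its tip near crop (215,243). The lid and parcels haven't moved, and the wrist carries about 2.9 N, which matches the pin's weight alone. I'll continue the draw.

```bash
python3 - <<'E'
from h import *
for w in W[6:]:
    p,q=tcp_pose(*w); robot.move_linear(p,60,q)
    s=robot.observe(); print(w,s["finger_gap"],np.round(s["contact_force"],2),np.round(s["moment"],2),round(s["t"],2))
    if w==W[6]: robot.hold(0.2)
    if np.linalg.norm(s["contact_force"])>12: print("STOP"); break
snap("side","s4",(180,40,440,300),2.3)
p=snap("top","t4",(200,50,460,290),2.5)
E
```

```text
(-58, 30, 30) 37.53007773638179 [-0.28 -0.81 -1.72] [-0.03  0.29  0.01] 11.6
(-25, 45, 36) 37.33336117701746 [-0.56 -0.59 -3.28] [-0.04  0.42  0.01] 12.62
(15, 75, 43) 37.324281076264405 [-0.79 -0.46 -2.45] [-0.14  0.58 -0.01] 13.69
(45, 115, 50) 37.269363045169435 [ 0.28 -0.17 -1.92] [-0.17  0.8   0.03] 14.83
(50, 205, 55) 37.684881309507546 [-0.14  0.21 -2.9 ] [-0.18  0.89 -0.01] 16.69
```

View pics/s4.png

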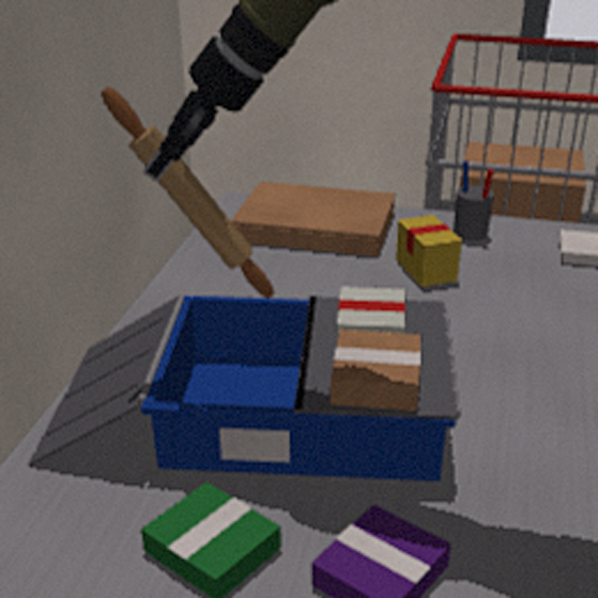

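View pics/t4.png

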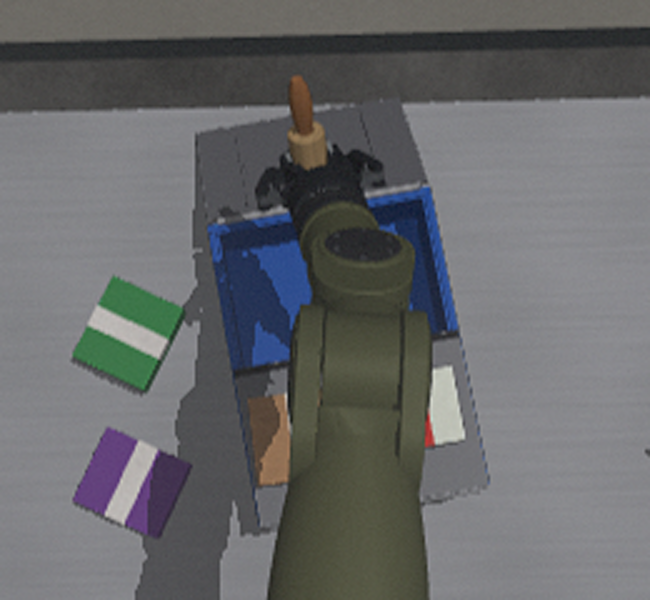

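The pin is held clear, with its lower tip at side pixel (298,168), and the lid and parcels look unmoved. I'll triangulate the tip height, add 25 mm for margin, settle and hand in.

```bash
python3 - <<'E'
from h import *
p=robot.camera("side"); n=np.array([-D[1],D[0],0])
for u,v in ((297.8,168.3),(225.5,78.5)):
    o,d=ray(p,u,v); print(o+d*(((C-o)@n)/(d@n)))
pos=robot.observe()["tcp_pos"]; robot.move_linear(pos+np.array([0,0,25]),40); robot.hold(1.0)
s=robot.observe(); print(s["tcp_pos"],s["finger_gap"],np.round(s["contact_force"],2),np.abs(s["qd"]).max(),s["t"])
p=robot.camera("side")
b=robot.spot_in(p,"pin_center"); print([(np.round(x["box"]),x["confidence"]) for x in b])
robot.hand_in()
E
```

```text
[612.88281487 -30.80260859 201.95032733]
[797.95045578   5.17089666 472.04942735]
[740.09260821  -6.03713851 416.25593838] 37.68308803526194 [-0.55 -0.15 -2.54] 0.001393913682302199 18.6083
[(array([224.,  70., 300., 161.]), 0.89)]
the job is handed in; nothing more can be done
```

I drew the rolling pin out slantwise through the open half of the tote and handed the job in at about 18.6 s, with the pin still held above the tote. No verdict came back.

- **How it went:** I gripped the barrel about 60 mm towards the open end from its centre. The first grip sat slightly high, so I regripped 6 mm lower. I then tilted the pin in steps to about 55° while drawing it out.
- **Slanted through the opening:** At the step meant to satisfy this check, the planned heights were about 195 mm for the open end and 30 mm for the covered end. I held there 0.2 s but did not measure it separately.
- **Pin height:** Before the last 25 mm lift, the camera put the lower end at about 202 mm and the upper end at about 472 mm. That makes the lower end about 227 mm at hand-in, against the 175 mm needed.
- **Grip and stillness:** The arm was still, the finger gap was steady at 37.7 mm, and the wrist force was about 2.5 N, which is just the pin's weight.
- **Surroundings:** The side picture shows the lid half down and the parcels and yellow box where they started. I did not measure their positions numerically. The tape dispenser was outside the last crops I viewed, but the arm never went near it.
- **Readings that disagreed:** The gap reads about 2.5 mm less than the 40 mm barrel, yet the grip showed no slip. During the draw, vertical wrist force varied between 1.7 and 3.3 N, and I saw no sign of it catching.

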